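# Close the chip test clamp on its dowels and hold it pressed

## Robot

A 7-joint arm with a two-finger parallel gripper is mounted at the origin on the work surface; the furniture and walls round the work are solid. World frame = base frame: x ahead of the robot, y to its left, z up, the work surface at z = 0. Lengths are in m, angles in degrees, forces in N, time in s.
With the tool pointing down it reaches from about 0.425 to 1.025 m from the base axis. Payload 3.6 kg.
Tool frame: the origin (TCP) lies on the centre line of the jaws, within the pads' length; the fingertips stand 14 mm ahead of it and the grasp point (between the pads) lies 5 mm behind it (arm.tip_extent is the z of the fingertips in the tool frame, in m); z points along the fingers, y is the line along which they close (so a half turn about z gives the same grasp; the last joint's range is limited). The gripper opens to 85 mm and grips with 20 to 120 N. Pads are 22 mm wide; open, the fingers measure 114 mm over their backs; the gripper's body (76 mm by 85 mm) begins 54 mm behind the grasp point. The pads swing forward as they close: fully open they stand 13 mm farther back than shut.
Start: joints at [-73.711, 33.873, 2.773, 92.16, -1.908, 54.013, -1.931], TCP at [0.267, 0.674, 0.245] pointing down, gripper open.
Joint ranges: [-153.93, 153.93], [-27.13, 128.08], [-72.61, 78.16], [10.71, 143.7], [-87.88, 267.88], [4.46, 118.87], [-176.78, 176.78]. Speed limits (degrees/s): [147.25, 147.25, 180, 180, 180, 180, 180].

## Interface

Orientations are given as a 3x3 rotation matrix whose columns are the frame's x, y, z axes.
In Python, from station import arm gives the robot as it stands. The module is installed in compiled form; this text tells all that it offers.
- The arm moves only by the shell command python3 -m crank 'ROWS' [OPENING] [FORCE]. ROWS is JSON, a list that holds one entry, the list of rows, each a list of 4 numbers: the shift along the tool's x, y, z in mm, then the turn about the tool's z in rad. A call has 1 to 20 rows; each row is the pose to reach, as a shift and turn from the pose commanded when the call began, along the tool's axes at that moment; what a row does not reach only later rows make up. A row lasts 1/8 s, in which the tool goes at most 62.5 mm and 10.7 degrees, less where a joint would pass 70% of its speed; a pose out of reach is approached as far as the arm can. A call with a gripper value outside its range is refused whole. OPENING is the finger opening in mm, from 0 to 85.4, set as the call begins (- or left out, the last holds). The fingers move at their own pace and stop on an object; FORCE is the grip in N (left out, the last holds). Time passes only in rows, so rows that repeat a pose let the fingers close. It gives the time, the measured TCP pose, the force, the opening and the grip force at its end, in the units of the state.
- arm.get_state(): the state, without advancing time (a new reading comes with each control period).
- arm.read_camera(name): name is "side" or "top"; returns a dict with "frame" (480x640x3 uint8, red, green, blue), "camera_matrix" (3x3 intrinsics, pixels), "k1" (the pictures are not rectified: a ray, as slopes to the right and down, at radius r is drawn at 1 + k1 r^2 times it, then the intrinsics apply), "R" (3x3) and "t" (3): a world point X has camera coordinates R X + t. Camera axes: x right, y down, z forward; pixel columns grow to the right and rows downward; lengths in m; the calibration is good to about 2 mm. A picture is of the moment at which its call begins. There is no depth.
- arm.finish_job(): hands the job in; it is judged then, once.
Trained networks look in the newest picture that a camera, given by its name, has taken for a name from the list of things; names that differ only in an ending like _2 or _b are one class to them, and where a whole thing is asked for, a point or a joint stands for the part that bears it (a point fixed in the world has none). Each returns a list of dicts, best first, with "score" (0 to 1); they miss things now and then, are a little off and sometimes report something else, mostly with a low value. They report only what shows in the picture. A call takes as long as a camera call.
- arm.boxes_of(name, camera): "at" ([x, y, z] in m, in world coordinates, good to about 4 mm: the middle of the surface that is visible of it).
- arm.regions_of(name, camera): "pixels" (480x640 bool, what is visible of it).
- arm.place_of(name, camera): "at" ([x, y, z] in m, in world coordinates, good to about 4 mm: a listed point, or the origin of a listed thing).
The state is a dict: "clock": time; "joints": joint angles; "dq": joint speeds; "effort": joint torques, N m; "ee_pos": TCP position; "eef_rot": TCP orientation; "contact_force": force on the tool from outside, world axes, zero at the start; "torque": the same for the moment, N m; "finger_gap": finger opening in m; "finger_force": force on a finger pad.
Only numpy, scipy, OpenCV 4.12 (cv2) and the standard library are available. Lean on these libraries where they do the work, as an engineer would, in place of code of your own. Each camera call takes 0.05 s, during which the arm holds its last target. There are 200 camera calls.

## Task

Open the clear lid of the dust case until it rests back on its stop, take out the upper half of the chip test clamp, fit it over the two dowels of the lower half the right way round (large hole on the large dowel), and press it fully down against the sprung chip nest so that the two halves meet. Finish while still holding the pair pressed shut with the gripper on the upper half, as the chip is measured in that state; leave the lid open and do not disturb the other things on the desk.

Things in the scene. Friction and masses are not known exactly. Their poses are not given: they have to be found in the camera images.
- dust_case: open-topped grey tray fixed to the desk, 130 (own x) x 140 (own y) x 42 mm high, walls 4 mm, inner floor 6 mm above the desk; origin under its centre, z up; its front (knob side) faces its own -x, the lid's hinge runs along its own y at its +x top edge. Closed, the case is 58 mm high without the knob
- case_lid (a joint): hinge angle of the case's clear lid (130 x 140 x 16 mm, 0.11 kg): 0 = shut (how it starts), grows as the knob goes up and back, 1.9 rad = on its stop. It falls shut if let go well before upright (1.57) and falls back on to the stop and stays there if let go past about 1.65
- case_lid_knob (a point): centre of the head of the black knob on the lid, where it is grasped: head 22 mm across, its centre 25 mm above the lid's top face, head from 18 to 33 mm above that face, slimmer stem (12 mm) below; in the lid's frame 118 mm in front of the hinge line and 41 mm above it (lid shut). Turns with the lid
- case_lid_hinge (a point): middle of the lid's hinge line, 42 mm above the desk; turns with the lid, its y axis along the hinge line
- upper_half_grip (a point): centre of the black grip block of the loose upper half (0.22 kg). Upper half: aluminium plate 80 (own x) x 54 (own y) x 12 mm thick, and on it the grip block 38 (x) x 18 (y) x 32 mm high; this point lies 28 mm above the plate's underside, 16 mm above its top face, 16 mm below the block's top. It lies flat in the case (underside 6 mm above the desk), its axes within 0.15 rad of those of the case. Grasp it across the 18 mm
- hole_large (a point): centre of the upper half's large dowel hole at the underside: through hole of 11.4 mm, chamfered, 28 mm from the plate's middle along its own +x
- hole_small (a point): centre of the upper half's small dowel hole at the underside: through hole of 8.4 mm, chamfered, 28 mm from the plate's middle along its own -x
- lower_half: lower half of the clamp, bolted to the desk: flange 104 x 70 x 8 mm, on it an aluminium block 80 (own x) x 54 (own y) whose flat top face (the parting face) is 34 mm above the desk; origin under its centre, z up. Closed, the upper half's axes run along these and its underside lies on the parting face
- dowel_large (a point): foot of the large steel dowel, on the parting face, 28 mm from the middle along own +x: 10 mm across, stands 20 mm up, the last 7 mm tapered to a bullet nose
- dowel_small (a point): foot of the small steel dowel, on the parting face, 28 mm from the middle along own -x: 7 mm across, stands 20 mm up, the last 7 mm tapered to a bullet nose
- chip_nest (a joint): how far the sprung chip nest (black square carrier of 28 mm in the middle of the lower half, with the chip on it) is pressed down, in m: 0 = up, its top 3 mm above the parting face; 0.003 = level with it (halves shut). Takes 4 N to start and about 10.6 N at 3 mm, so the upper half's own weight does not press it down
- kapton_roll: bystander: roll of amber film tape lying flat, 74 mm across, 19 mm high; origin under its centre
- probe_card: bystander: green needle card lying flat, 52 x 78 x 11 mm; origin under its centre
- tweezers_black: bystander: black wafer tweezers lying flat, 14 x 126 x 9 mm, long along their own y; origin under their middle
- swab_tub: bystander: clear tub of cotton swabs standing upright, 60 mm across, 86 mm high; origin under its centre
- air_blower: bystander: black rubber air blower standing on its foot, 51 mm across, 109 mm high; origin under its centre
- post_75: bystander: steel optics post standing upright, 13 mm across, 75 mm high; origin under its centre
- upper_half: the upper half as a whole; origin under the middle of its plate (28 mm below the grip point), axes as told above

How it is judged:
By the outcome, as a careful person would: the job done as asked, in the order asked, and still so for the second after the job is handed in, while the arm keeps its last pose, push and grip.
It also fails if it takes over 54 s, if anything falls off the work surface, if the arm or the gripper's body presses on something with over 40 N, if the wrist force passes 120 N, or if a joint passes its speed limit or range.

## Working session

There is one attempt and no reset: what is moved stays moved. The work goes in short steps, Python scripts to look and compute and a shell command to move; the robot and the scene stay as the last step left them, time stands still between calls to the robot, and variables do not carry over. Pictures are saved under pics/ and viewed, at most 10 in all, crops included, and the job is handed in when it is done.

```bash
mkdir -p pics; cat > h.py <<'E'
import numpy as np, cv2
from station import arm
np.set_printoptions(precision=4,suppress=True)
E
python3 - <<'E'
from h import *
s=arm.get_state(); print(s['clock'],s['ee_pos'],np.array(s['eef_rot']),s['contact_force'],s['finger_gap'],arm.tip_extent)
for c in ['top','side']:
    f=arm.read_camera(c); cv2.imwrite(f'pics/{c}0.png',f['frame'][:,:,::-1])
    print(c, -np.array(f['R']).T@np.array(f['t']))
    for n in ['dust_case','case_lid_knob','case_lid_hinge','upper_half_grip','hole_large','hole_small','lower_half','dowel_large','dowel_small','upper_half','kapton_roll','probe_card','tweezers_black','swab_tub','air_blower','post_75']:
        print(n,[(np.round(d['at'],4).tolist(),round(d['score'],2)) for d in arm.place_of(n,c)[:2]])
E
```

```text
0.0 [0.2671 0.6731 0.2441] [[-0.9295  0.3688 -0.0007]
 [ 0.3688  0.9295 -0.0021]
 [-0.0001 -0.0022 -1.    ]] [ 0.2844  0.4954 -0.1505] 0.08550981251152752 0.014
top [ 0.3981 -0.2186  0.9133]
dust_case [([0.5269, -0.1858, -0.0038], 0.95), ([0.4259, 0.0387, 0.0003], 0.44)]
case_lid_knob [([0.4757, -0.1719, 0.0799], 0.89)]
case_lid_hinge [([0.5918, -0.2043, 0.0375], 0.86)]
upper_half_grip [([0.5594, -0.3799, 0.033], 0.47)]
hole_large []
hole_small []
lower_half [([0.5711, -0.3651, -0.0023], 0.66), ([0.558, -0.3806, 0.033], 0.18)]
dowel_large [([0.5571, -0.3793, 0.0322], 0.75)]
dowel_small [([0.5913, -0.3306, 0.0323], 0.81)]
upper_half []
kapton_roll [([0.5317, 0.0141, 0.0007], 0.77)]
probe_card [([0.4247, 0.0437, -0.0005], 0.96)]
tweezers_black [([0.4352, -0.3137, 0.0009], 0.66)]
swab_tub [([0.6837, -0.2819, 0.0009], 0.56)]
air_blower [([0.7211, -0.3426, -0.0016], 0.76)]
post_75 [([0.6287, -0.4953, -0.0023], 0.51)]
side [ 0.4619 -1.0417  0.4627]
dust_case [([0.5223, -0.1855, 0.0013], 0.62)]
case_lid_knob []
case_lid_hinge []
upper_half_grip []
hole_large [([0.5596, -0.3801, 0.0353], 0.23)]
hole_small []
lower_half [([0.5746, -0.3599, 0.0032], 0.9), ([0.6269, -0.4928, 0.0001], 0.45)]
dowel_large [([0.5563, -0.3798, 0.0346], 0.88)]
dowel_small [([0.5868, -0.3375, 0.0325], 0.59)]
upper_half []
kapton_roll [([0.5274, 0.0128, 0.0003], 0.84), ([0.5869, -0.3394, 0.0355], 0.24)]
probe_card [([0.4293, 0.0373, -0.0036], 0.68)]
tweezers_black [([0.4417, -0.3097, -0.0006], 0.8)]
swab_tub [([0.6851, -0.2801, 0.0025], 0.56)]
air_blower [([0.7258, -0.3432, 0.0007], 0.95)]
post_75 [([0.627, -0.494, -0.0014], 0.71), ([0.5848, -0.3394, 0.0317], 0.38)]
```

View pics/top0.png

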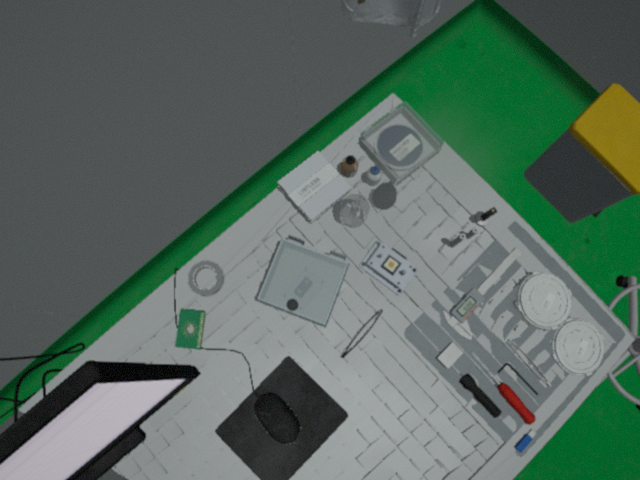

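View pics/side0.png

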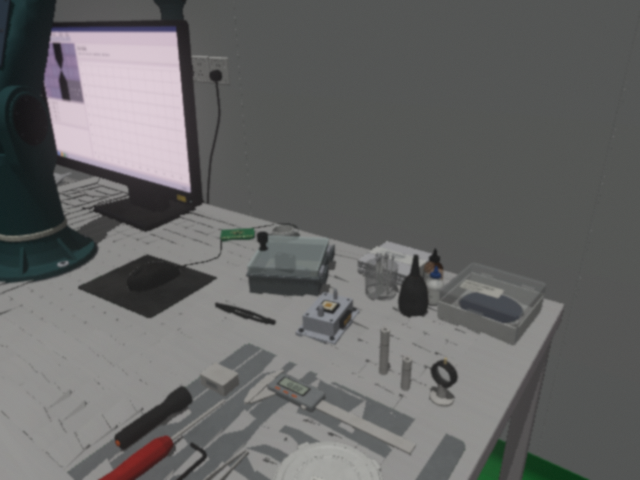

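The top view shows the shut case at about (303,282) with its knob at (292,304), and the lower half at (388,266). A monitor at the lower left (right edge (95,365) to (197,370)) stands between the arm's start and the work. The side view agrees: monitor edge (189,22) to (197,203), case (290,265), lower half (328,318). Next I triangulate the monitor and refine the fit points.

```bash
cat >> h.py <<'E'
from scipy.optimize import least_squares
def cam(f):
    return np.array(f['camera_matrix']),np.array([f['k1'],0,0,0,0.]),np.array(f['R']),np.array(f['t'])
def proj(f,X):
    K,d,R,t=cam(f); return cv2.projectPoints(np.atleast_2d(X).astype(float),cv2.Rodrigues(R)[0],t,K,d)[0][:,0]
def ray(f,uv):
    K,d,R,t=cam(f); n=cv2.undistortPoints(np.array([[uv]],float),K,d)[0,0]
    return -R.T@t, R.T@np.array([n[0],n[1],1.])
def onz(f,uv,z):
    c,r=ray(f,uv); return c+r*(z-c[2])/r[2]
def tri(fa,ua,fb,ub):
    s=least_squares(lambda X:np.r_[proj(fa,X)[0]-ua,proj(fb,X)[0]-ub],[.4,0,.2]); return s.x,np.abs(s.fun).max()
E
python3 - <<'E'
from h import *
T=arm.read_camera('top');S=arm.read_camera('side')
print('mon top',tri(T,(95,365),S,(189,22)),'bot',tri(T,(197,370),S,(197,203)))
print('foot',onz(S,(205,207),0),onz(S,(150,228),0),onz(S,(95,208),0), 'topleft ray z.45',onz(T,(2,412),.45))
print('white box',onz(T,(318,152),.03),onz(T,(350,180),.04))
for n in ['dust_case','case_lid']:
    for r in arm.regions_of(n,'top')[:1]:
        c=max(cv2.findContours(r['pixels'].astype(np.uint8),0,2)[0],key=cv2.contourArea)
        q=cv2.boxPoints(cv2.minAreaRect(c)); print(n,r['score'],[onz(T,p,.05)[:2] for p in q])
for k in range(3):
  arm.read_camera('top');arm.read_camera('side')
  for n in ['case_lid_knob','case_lid_hinge','dowel_large','dowel_small']:
    print(n,[(c,np.round(d['at'],4).tolist(),round(d['score'],2)) for c in ('top','side') for d in arm.place_of(n,c)[:1]])
big=cv2.resize(T['frame'][225:340,240:430,::-1],None,fx=4,fy=4,interpolation=2); cv2.imwrite('pics/topcrop.png',big)
print(arm.get_state()['clock'])
E
```

```text
mon top (array([0.3673, 0.0076, 0.455 ]), np.float64(2.0297024281352947)) bot (array([ 0.3466, -0.0097,  0.102 ]), np.float64(1.1121697759678))
foot [0.3349 0.2451 0.    ] [0.2098 0.1213 0.    ] [0.0377 0.2967 0.    ] topleft ray z.45 [0.3056 0.1113 0.45  ]
white box [ 0.811  -0.2005  0.03  ] [ 0.7466 -0.2709  0.04  ]
dust_case 0.97 [array([ 0.4836, -0.0964]), array([ 0.6255, -0.1373]), array([ 0.579 , -0.2802]), array([ 0.4405, -0.2353])]
case_lid 0.97 [array([ 0.4856, -0.0987]), array([ 0.6174, -0.138 ]), array([ 0.571 , -0.2766]), array([ 0.4423, -0.2336])]
case_lid_knob [('top', [0.4742, -0.1699, 0.0833], 0.87), ('side', [0.4748, -0.173, 0.0825], 0.84)]
case_lid_hinge [('top', [0.5911, -0.205, 0.0411], 0.76), ('side', [0.5882, -0.2046, 0.0434], 0.92)]
dowel_large [('top', [0.5607, -0.3805, 0.034], 0.94), ('side', [0.5602, -0.3793, 0.0341], 0.68)]
dowel_small [('top', [0.5917, -0.3331, 0.0347], 0.69), ('side', [0.5898, -0.3404, 0.0324], 0.66)]
case_lid_knob [('top', [0.629, -0.4966, -0.0013], 0.54), ('side', [0.4769, -0.1728, 0.0838], 0.56)]
case_lid_hinge [('top', [0.5908, -0.206, 0.0397], 0.81), ('side', [0.5908, -0.2064, 0.0435], 0.92)]
dowel_large [('top', [0.5577, -0.3839, 0.0341], 0.91), ('side', [0.5556, -0.3823, 0.0374], 0.56)]
dowel_small [('top', [0.5931, -0.3327, 0.0314], 0.93), ('side', [0.5874, -0.3407, 0.031], 0.94)]
case_lid_knob [('top', [0.4751, -0.17, 0.085], 0.71), ('side', [0.4767, -0.1709, 0.0821], 0.9)]
case_lid_hinge [('top', [0.5912, -0.2061, 0.0382], 0.74), ('side', [0.5906, -0.2056, 0.0432], 0.82)]
dowel_large [('top', [0.5592, -0.3812, 0.0356], 0.62), ('side', [0.5573, -0.3826, 0.0358], 0.63)]
dowel_small [('top', [0.5915, -0.3347, 0.0316], 0.86), ('side', [0.5908, -0.338, 0.0349], 0.93)]
3.4
```

View pics/topcrop.png

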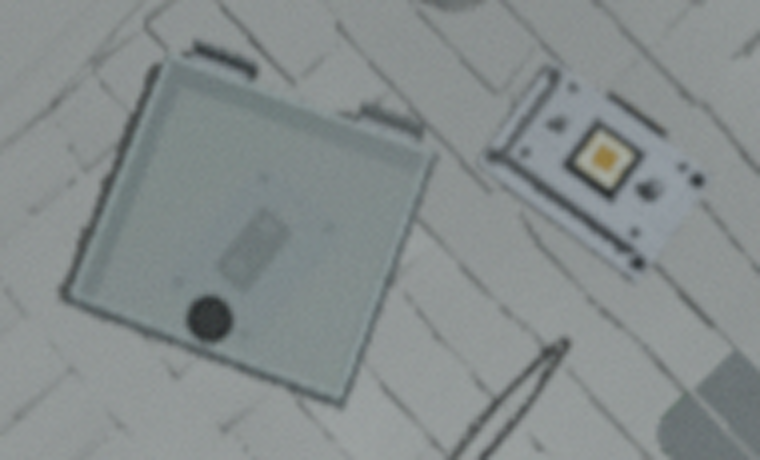

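The crop shows the grip block through the lid at (255,250), long side along the case's x, with the dowels at (557,122) and (650,187). Before moving I check how far the wall, desk edge and monitor are from the path.

```bash
python3 - <<'E'
from h import *
T=arm.read_camera('top');S=arm.read_camera('side')
print('edge',onz(T,(395,95),0),onz(T,(120,315),0), 'side',onz(S,(350,243),0),onz(S,(550,298),0))
for z in (-.7,-.8): print('wall',z,onz(T,(480,2),z),onz(T,(240,190),z),onz(T,(110,296),z))
print('start TCP px side',proj(S,[[.267,.674,.245],[.267,.674,.4],[.267,.674,.5]]),'top',proj(T,[[.267,.674,.245]]))
print('panel cand', proj(S,[[.365,0,.455],[.305,.111,.455],[.245,.215,.455],[.185,.32,.455],[.125,.425,.455]]))
c=S['frame'][0:230,0:230,::-1]; cv2.imwrite('pics/s2.png',cv2.resize(c,None,fx=2.6,fy=2.6))
E
```

```text
edge [ 0.9812 -0.3709  0.    ] [0.4404 0.1916 0.    ] side [ 0.6711 -0.0557  0.    ] [ 0.9705 -0.3501  0.    ]
wall -0.7 [ 1.9545 -0.8811 -0.7   ] [ 0.9777  0.1055 -0.7   ] [ 0.5398  0.555  -0.7   ]
wall -0.8 [ 2.051  -0.9222 -0.8   ] [ 1.0136  0.1255 -0.8   ] [ 0.5486  0.603  -0.8   ]
start TCP px side [[182.7041  92.0031]
 [175.9214  40.2208]
 [171.2144   4.3494]] top [[-160.6313  368.0051]]
panel cand [[185.3442  22.2651]
 [160.6019  22.4008]
 [139.4145  22.5427]
 [121.3727  22.6557]
 [105.7809  22.7506]]
```

View pics/s2.png

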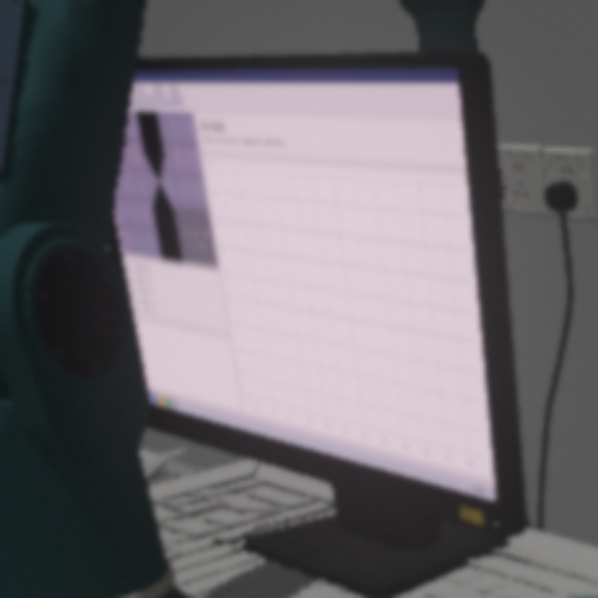

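The monitor panel ends near (0.36, 0.0) and is about 0.455 high. The wall is roughly 0.12 m beyond the start pose. I'll rise, run between the wall and the monitor, and then come back in to the case.

```bash
python3 -m crank '[[[0,0,-30,0],[0,0,-70,0],[-30,-25,-100,0],[-75,-63,-100,0],[-125,-105,-100,0],[-175,-146,-100,0],[-225,-188,-100,0],[-275,-230,-100,0],[-319,-267,-100,0],[-360,-297,-100,0],[-400,-327,-100,0],[-440,-357,-100,0],[-482,-387,-100,0],[-523,-416,-100,0],[-523,-416,-100,0]]]' 85 60
python3 - <<'E'
from h import *
s=arm.get_state(); print(s['joints'],s['contact_force'],s['ee_pos'])
E
```

```text
clock: 5.38
ee_pos: [0.6021, 0.0885, 0.3457]
eef_rot: [[-0.926, 0.377, 0.002], [0.377, 0.926, -0.003], [-0.003, -0.002, -1.0]]
contact_force: [-0.8, 0.9, 0.1]
finger_gap: 0.085
finger_force: 0.0
[-23.5485  19.9951  14.5386 102.1581  -5.5685  58.4722  60.9044] [-0.8199  0.8792  0.0668] [0.6021 0.0885 0.3457]
```

```bash
python3 -m crank '[[[-18,-44,0,0],[-36,-88,0,0],[-50,-130,0,-0.02],[-35,-172,20,-0.04],[-17,-212,50,-0.06],[0,-252,90,-0.08],[18,-292,140,-0.08],[18,-292,190,-0.08],[18,-292,210,-0.08],[18,-292,210,-0.08]]]'
python3 - <<'E'
from h import *
s=arm.get_state(); print(s['joints'],s['ee_pos'])
T=arm.read_camera('top');S=arm.read_camera('side')
for n in ['case_lid_knob']: print([(np.round(d['at'],4),round(d['score'],2)) for c in ('top','side') for d in arm.place_of(n,c)[:1]])
p=proj(S,s['ee_pos'])[0].astype(int);print(p)
c=S['frame'][120:330,180:420,::-1]; cv2.imwrite('pics/s3.png',cv2.resize(c,None,fx=2.5,fy=2.5))
E
```

```text
clock: 6.62
ee_pos: [0.4748, -0.1691, 0.1341]
eef_rot: [[-0.956, 0.292, -0.003], [0.292, 0.956, 0.002], [0.004, 0.001, -1.0]]
contact_force: [-0.1, 0.7, -0.9]
finger_gap: 0.0847
finger_force: 0.0
[  5.305   28.8089  12.2527 125.5526 -13.0995  27.0044 100.8224] [ 0.4748 -0.1691  0.1341]
[(array([ 0.4746, -0.1721,  0.086 ]), 0.62)]
[259 210]
```

View pics/s3.png

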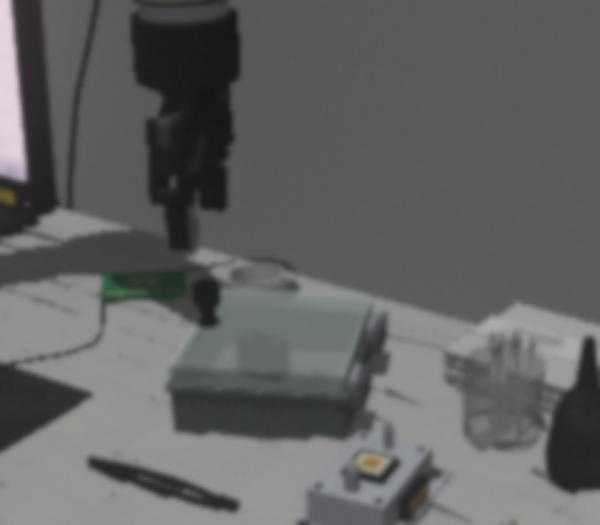

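The side crop shows the knob at (205,290), with the open fingers straddling it from above. I'll go down and grasp it.

```bash
python3 -m crank '[[[0,0,30,0],[0,2,50,0],[0,2,57,0],[0,2,57,0],[0,2,57,0]]]' 85 30; python3 -m crank '[[[0,0,0,0],[0,0,0,0],[0,0,0,0],[0,0,0,0],[0,0,0,0],[0,0,0,0]]]' 0 30
```

```text
clock: 7.45
ee_pos: [0.477, -0.1688, 0.0792]
eef_rot: [[-0.956, 0.293, 0.002], [0.293, 0.956, -0.001], [-0.002, -0.0, -1.0]]
contact_force: [0.2, -0.1, -0.1]
finger_gap: 0.0852
finger_force: 0.0
clock: 8.2
ee_pos: [0.476, -0.1696, 0.0786]
eef_rot: [[-0.956, 0.294, 0.0], [0.294, 0.956, -0.001], [-0.0, -0.001, -1.0]]
contact_force: [-1.2, -3.8, 6.0]
finger_gap: 0.0204
finger_force: 29.3
```

```bash
python3 -m crank '[[[-5,0,-12,0],[-11,0,-24,0],[-19,0,-34,0],[-27,0,-44,0],[-36,0,-53,0],[-47,0,-61,0],[-58,0,-68,0],[-70,0,-74,0],[-82,0,-78,0]]]'
python3 - <<'E'
from h import *
S=arm.read_camera('side');T=arm.read_camera('top')
for n in ['case_lid_knob']: print([(c,np.round(d['at'],4),round(d['score'],2)) for c in ('top','side') for d in arm.place_of(n,c)[:1]])
E
```

```text
clock: 9.32
ee_pos: [0.5528, -0.194, 0.1567]
eef_rot: [[-0.956, 0.294, -0.004], [0.294, 0.956, -0.001], [0.004, -0.002, -1.0]]
contact_force: [-3.8, -5.5, 1.0]
finger_gap: 0.0205
finger_force: 29.9
[('top', array([ 0.5518, -0.1916,  0.1618]), 0.73), ('side', array([ 0.5199, -0.1869,  0.0326]), 0.75)]
```

```bash
python3 -m crank '[[[-12,0,-4,0],[-25,0,-5,0],[-38,0,-6,0],[-51,0,-5,0],[-64,0,-3,0],[-77,0,1,0],[-89,0,6,0],[-100,0,12,0],[-106,0,16,0],[-106,0,16,0]]]'
python3 - <<'E'
from h import *
S=arm.read_camera('side');T=arm.read_camera('top')
for n in ['case_lid_knob','case_lid_hinge']: print([(c,np.round(d['at'],4),round(d['score'],2)) for c in ('top','side') for d in arm.place_of(n,c)[:1]])
c=S['frame'][120:330,180:420,::-1]; cv2.imwrite('pics/s4.png',cv2.resize(c,None,fx=2.5,fy=2.5))
E
```

```text
clock: 10.78
ee_pos: [0.6561, -0.227, 0.141]
eef_rot: [[-0.956, 0.294, 0.0], [0.294, 0.956, -0.004], [-0.002, -0.004, -1.0]]
contact_force: [-0.9, -5.7, 2.2]
finger_gap: 0.0204
finger_force: 30.7
[('top', array([ 0.6543, -0.2266,  0.148 ]), 0.67), ('side', array([ 0.6546, -0.2298,  0.1452]), 0.97)]
[('top', array([ 0.5903, -0.2045,  0.0407]), 0.87), ('side', array([ 0.5899, -0.2052,  0.0414]), 0.68)]
```

View pics/s4.png

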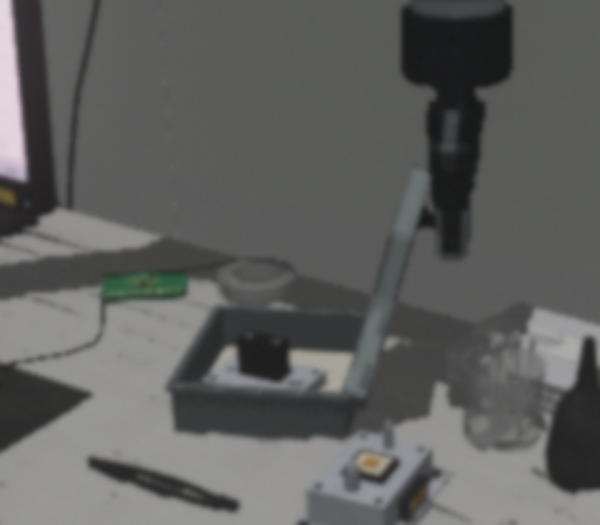

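The side crop shows the lid past upright with the knob still in the fingers at (425,220), and the upper half's black grip block in the open tray at (263,355). I'll ease the lid to its stop, let go, back off and rise.

```bash
python3 -m crank '[[[-4,0,2,0],[-6,0,4,0],[-6,0,4,0]]]'; python3 -m crank '[[[0,0,0,0],[0,0,0,0],[0,0,0,0],[-6,0,0,0],[-12,0,0,0],[-14,0,-15,0],[-14,0,-55,0],[-14,0,-110,0],[-14,0,-150,0],[40,0,-150,0],[90,0,-150,0]]]' 60
python3 - <<'E'
from h import *
for k in range(2):
  S=arm.read_camera('side');T=arm.read_camera('top')
  for n in ['case_lid_knob','upper_half_grip','hole_large','hole_small','upper_half']: print(n,[(c,np.round(d['at'],4),round(d['score'],2)) for c in ('top','side') for d in arm.place_of(n,c)[:1]])
a=cv2.resize(S['frame'][150:330,200:380,::-1],None,fx=2.2,fy=2.2); b=cv2.resize(T['frame'][210:350,230:410,::-1],None,fx=2.8,fy=2.8)
h=max(a.shape[0],b.shape[0]); a=cv2.copyMakeBorder(a,0,h-a.shape[0],0,0,0);b=cv2.copyMakeBorder(b,0,h-b.shape[0],0,0,0)
im=np.hstack([a,b]); print(im.shape); cv2.imwrite('pics/c5.png',cv2.resize(im,None,fx=.85,fy=.85))
E
```

```text
clock: 11.45
ee_pos: [0.6613, -0.2286, 0.1372]
eef_rot: [[-0.956, 0.295, -0.0], [0.295, 0.956, -0.004], [-0.001, -0.004, -1.0]]
contact_force: [-1.1, -6.2, 1.2]
finger_gap: 0.0201
finger_force: 30.7
clock: 12.82
ee_pos: [0.5751, -0.1992, 0.2882]
eef_rot: [[-0.956, 0.294, 0.003], [0.294, 0.956, -0.001], [-0.003, 0.0, -1.0]]
contact_force: [-0.0, 0.6, 0.1]
finger_gap: 0.0599
finger_force: 0.0
case_lid_knob [('side', array([ 0.5407, -0.2035,  0.0076]), 0.18)]
upper_half_grip [('top', array([ 0.5206, -0.1874,  0.0371]), 0.77), ('side', array([ 0.5172, -0.1851,  0.0333]), 0.56)]
hole_large [('top', array([ 0.5442, -0.2024,  0.0102]), 0.66), ('side', array([ 0.5388, -0.2047,  0.0087]), 0.57)]
hole_small [('top', array([ 0.4952, -0.1723,  0.0049]), 0.58), ('side', array([ 0.4921, -0.1683,  0.0052]), 0.68)]
upper_half [('top', array([ 0.5176, -0.1833,  0.0079]), 0.68), ('side', array([ 0.5174, -0.1897,  0.0067]), 0.77)]
case_lid_knob [('top', array([ 0.4206,  0.0413, -0.0001]), 0.49), ('side', array([ 0.6632, -0.2333,  0.1434]), 0.58)]
upper_half_grip [('top', array([ 0.5183, -0.1863,  0.038 ]), 0.95), ('side', array([ 0.5198, -0.1867,  0.0336]), 0.7)]
hole_large [('top', array([ 0.5469, -0.202 ,  0.0078]), 0.72), ('side', array([ 0.5384, -0.2054,  0.0071]), 0.91)]
hole_small [('top', array([ 0.4935, -0.1739,  0.0042]), 0.79), ('side', array([ 0.4929, -0.1664,  0.0079]), 0.89)]
upper_half [('top', array([ 0.5183, -0.1856,  0.0051]), 0.88), ('side', array([ 0.5142, -0.1874,  0.0077]), 0.82)]
(396, 900, 3)
```

View pics/c5.png

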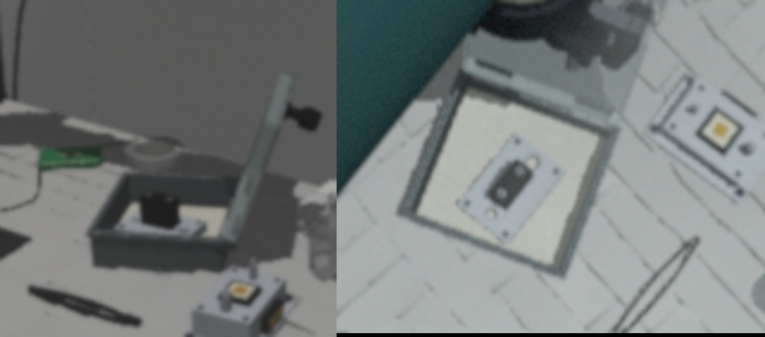

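The lid rests back on its stop, knob at (305,115) in the left crop. In the right crop the upper half's plate has corners at (517,135), (565,175), (508,240) and (460,203), and looks turned more than the case. I'll measure its yaw from the masks, and the dowels too.

```bash
python3 - <<'E'
from h import *
T=arm.read_camera('top')
def rect(n,z,i=0):
    r=arm.regions_of(n,'top')
    if not r: print(n,'none'); return
    m=r[i]['pixels'].astype(np.uint8)
    c=max(cv2.findContours(m,0,2)[0],key=cv2.contourArea)[:,0]
    P=np.array([onz(T,p,z)[:2] for p in c.astype(float)])
    (cx,cy),(w,h),a=cv2.minAreaRect((P*1000).astype(np.float32)); print(n,r[i]['score'],m.sum(),'c',cx,cy,'wh',w,h,'ang',a)
rect('upper_half',.018);rect('upper_half_grip',.018);rect('lower_half',.034);rect('dust_case',.042)
f=T['frame']; x0,y0=230,210
cr=f[y0:350,x0:410,::-1]; big=cv2.resize(cr,None,fx=4,fy=4,interpolation=2)[100:480,150:720]
cv2.imwrite('pics/top6.png',big)
# plate corners typed from the earlier crop
for n,P in {'plate':[(517,135),(565,175),(508,240),(460,203)]}.items():
    for p in P: print(n,onz(T,(x0+(p[0]-336.6)/2.38,y0+p[1]/2.38),.018))
E
```

```text
upper_half 0.94 1095 c 515.322509765625 -186.29176330566406 wh 56.749794006347656 84.88496398925781 ang 54.95752716064453
upper_half_grip 0.73 1025 c 515.9389038085938 -186.96832275390625 wh 54.41023254394531 80.59201049804688 ang 55.02082443237305
lower_half 0.76 1656 c 569.359619140625 -355.51837158203125 wh 100.63778686523438 73.41983032226562 ang 55.13418197631836
dust_case 0.61 5440 c 569.7101440429688 -198.35781860351562 wh 149.20530700683594 225.88172912597656 ang 73.73187255859375
plate [ 0.5618 -0.1893  0.018 ]
plate [ 0.5296 -0.2321  0.018 ]
plate [ 0.4719 -0.1871  0.018 ]
plate [ 0.5007 -0.1447  0.018 ]
```

View pics/top6.png

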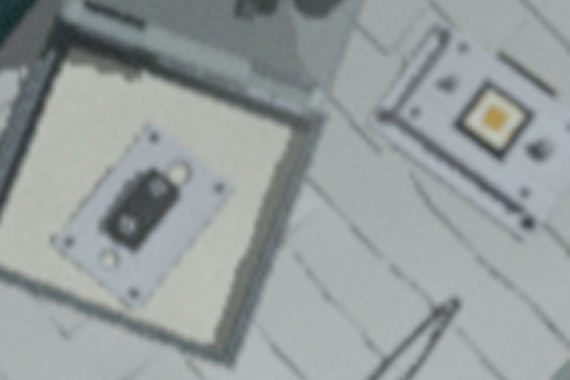

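The plate's yaw is about -35° and the lower half's x axis points at about -125.5°. The larger hole, at (180,172), is at the plate's +x end. The larger dowel, at (540,148), is at the lower half's -y end. I'll approach the block with the jaw line at 55°.

```bash
python3 -m crank '[[[25,-2,0,0.15],[59,-5,50,0.312],[59,-5,110,0.312],[59,-5,160,0.312],[59,-5,180,0.312],[59,-5,180,0.312]]]' 55
```

```text
clock: 15.02
ee_pos: [0.5168, -0.1862, 0.1048]
eef_rot: [[-0.82, 0.573, -0.003], [0.573, 0.82, 0.001], [0.003, -0.001, -1.0]]
contact_force: [-0.1, 0.2, 0.3]
finger_gap: 0.055
finger_force: 0.0
```

```bash
python3 -m crank '[[[0,0,40,0],[0,0,60,0],[0,0,69,0],[0,0,69,0]]]'; python3 -m crank '[[[0,0,0,0],[0,0,0,0],[0,0,0,0],[0,0,0,0],[0,0,0,0]]]' 0 80; python3 -m crank '[[[0,0,-20,0],[0,0,-60,0],[0,0,-104,0],[0,0,-104,0]]]'
```

```text
clock: 15.52
ee_pos: [0.5184, -0.1868, 0.0379]
eef_rot: [[-0.82, 0.573, 0.001], [0.573, 0.82, -0.0], [-0.001, 0.0, -1.0]]
contact_force: [-0.7, -0.2, 0.4]
finger_gap: 0.0553
finger_force: 0.0
clock: 16.15
ee_pos: [0.5185, -0.1867, 0.0384]
eef_rot: [[-0.82, 0.573, 0.002], [0.573, 0.82, -0.0], [-0.002, 0.001, -1.0]]
contact_force: [-0.9, 0.7, 5.5]
finger_gap: 0.017
finger_force: 78.9
clock: 16.65
ee_pos: [0.5199, -0.1874, 0.1444]
eef_rot: [[-0.82, 0.573, 0.007], [0.573, 0.82, -0.002], [-0.007, 0.002, -1.0]]
contact_force: [-0.3, 0.2, -3.0]
finger_gap: 0.0165
finger_force: 78.5
```

```bash
python3 -m crank '[[[-10,-30,0,0.15],[-25,-70,0,0.32],[-41,-109,0,0.49],[-70,-109,0,0.66],[-100,-109,0,0.83],[-125,-109,0,1.0],[-144,-109,0,1.17],[-144,-109,0,1.34],[-144,-109,0,1.5],[-144,-109,15,1.582],[-144,-109,40,1.582],[-144,-109,46,1.582],[-144,-109,46,1.582]]]'
python3 - <<'E'
from h import *
for k in range(3):
  S=arm.read_camera('side');T=arm.read_camera('top')
  for n in ['upper_half_grip','hole_large','hole_small','dowel_large','dowel_small','upper_half']: print(n,[(c,np.round(d['at'],4),round(d['score'],2)) for c in ('top','side') for d in arm.place_of(n,c)[:1]])
s=arm.get_state(); print(s['ee_pos'],np.array(s['eef_rot'])[:2,1],s['contact_force'],s['clock'])
a=cv2.resize(S['frame'][210:360,260:400,::-1],None,fx=2.7,fy=2.7,interpolation=2); b=cv2.resize(T['frame'][200:335,320:460,::-1],None,fx=3,fy=3,interpolation=2)
b=cv2.copyMakeBorder(b,0,max(0,a.shape[0]-b.shape[0]),0,0,0);a=cv2.copyMakeBorder(a,0,max(0,b.shape[0]-a.shape[0]),0,0,0)
im=np.hstack([a,b]);print(im.shape,a.shape);cv2.imwrite('pics/c7.png',im[:590,:800])
E
```

```text
clock: 18.27
ee_pos: [0.5728, -0.3579, 0.0943]
eef_rot: [[0.582, 0.813, -0.002], [0.813, -0.582, 0.001], [-0.0, -0.002, -1.0]]
contact_force: [0.5, -0.4, -1.9]
finger_gap: 0.0165
finger_force: 78.5
upper_half_grip [('top', array([ 0.5731, -0.3562,  0.0659]), 0.69), ('side', array([ 0.5753, -0.3566,  0.0923]), 0.95)]
hole_large [('top', array([ 0.5619, -0.381 ,  0.0654]), 0.57), ('side', array([ 0.5587, -0.3805,  0.058 ]), 0.79)]
hole_small [('top', array([ 0.4341, -0.3096,  0.0008]), 0.65), ('side', array([ 0.5855, -0.333 ,  0.0648]), 0.75)]
dowel_large [('side', array([0.528 , 0.0142, 0.0015]), 0.7)]
dowel_small [('side', array([ 0.59  , -0.3402,  0.0339]), 0.85)]
upper_half [('top', array([ 0.5764, -0.3572,  0.0632]), 0.56), ('side', array([ 0.5718, -0.3549,  0.0648]), 0.77)]
upper_half_grip [('top', array([ 0.5743, -0.3603,  0.0923]), 0.58), ('side', array([ 0.5766, -0.3565,  0.0918]), 0.56)]
hole_large [('top', array([ 0.5623, -0.3802,  0.0643]), 0.56), ('side', array([ 0.5565, -0.3804,  0.0622]), 0.86)]
hole_small [('top', array([ 0.5868, -0.3361,  0.0622]), 0.62), ('side', arra
[... 485 characters left out ...]
3,  0.092 ]), 0.57)]
hole_large [('top', array([ 0.5617, -0.3821,  0.0656]), 0.7), ('side', array([ 0.5592, -0.3808,  0.0661]), 0.94)]
hole_small [('top', array([ 0.5902, -0.3354,  0.0619]), 0.84), ('side', array([ 0.5864, -0.3317,  0.0653]), 0.8)]
dowel_large [('top', array([ 0.5579, -0.3821,  0.0331]), 0.65), ('side', array([ 0.5594, -0.3803,  0.0351]), 0.61)]
dowel_small [('top', array([ 0.5939, -0.3353,  0.0332]), 0.61), ('side', array([ 0.5873, -0.3392,  0.0319]), 0.93)]
upper_half [('top', array([ 0.5755, -0.3555,  0.0628]), 0.93), ('side', array([ 0.5741, -0.3594,  0.0638]), 0.81)]
[ 0.5734 -0.3584  0.0953] [ 0.8133 -0.5818] [-0.8096  0.1779 -1.6579] 20.375
(405, 798, 3) (405, 378, 3)
```

View pics/c7.png

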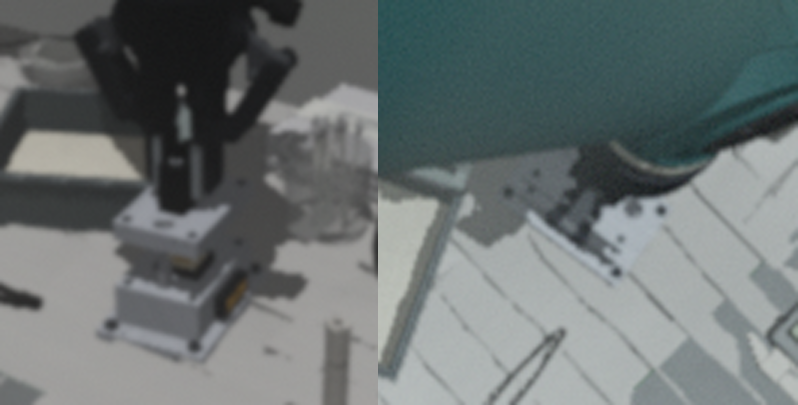

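The side crop shows the plate level above the lower block, and in top view the two agree to about 1.5 mm. Inserting in small steps, watching the force.

```bash
python3 -m crank '[[[-1,1,4,0],[-1,1,7,0],[-1,1,9,0],[-1,1,11,0],[-1,1,12,0],[-1,1,13,0]]]'
```

```text
clock: 21.12
ee_pos: [0.5736, -0.3599, 0.0823]
eef_rot: [[0.582, 0.813, -0.0], [0.813, -0.582, -0.0], [-0.0, 0.0, -1.0]]
contact_force: [-0.3, 0.6, -1.6]
finger_gap: 0.0164
finger_force: 78.5
```

```bash
python3 -m crank '[[[0,0,1,0],[0,0,2,0],[0,0,3,0],[0,0,4,0],[0,0,4,0]]]'
```

```text
clock: 21.75
ee_pos: [0.5729, -0.3601, 0.0782]
eef_rot: [[0.582, 0.813, -0.001], [0.813, -0.582, -0.0], [-0.001, -0.001, -1.0]]
contact_force: [-2.6, -1.6, -0.6]
finger_gap: 0.0169
finger_force: 78.7
```

```bash
python3 -m crank '[[[-1,0,0,0],[-1,0,1,0],[-1,0,2,0],[-1,0,3,0],[-1,0,3,0]]]'
```

```text
clock: 22.38
ee_pos: [0.5727, -0.3604, 0.0751]
eef_rot: [[0.582, 0.813, -0.001], [0.813, -0.582, 0.0], [-0.0, -0.001, -1.0]]
contact_force: [-4.0, 0.0, -0.1]
finger_gap: 0.0167
finger_force: 78.7
```

```bash
python3 -m crank '[[[-0.7,-0.7,0,0],[-0.7,-0.7,1,0],[-0.7,-0.7,2,0],[-0.7,-0.7,3,0],[-0.7,-0.7,3,0]]]'
python3 -c "
from h import *
s=arm.get_state();print(s['contact_force'],s['torque'])"
```

```text
clock: 23.0
ee_pos: [0.5725, -0.3606, 0.0722]
eef_rot: [[0.582, 0.813, 0.0], [0.813, -0.582, 0.0], [0.0, 0.0, -1.0]]
contact_force: [-1.0, 0.3, -2.1]
finger_gap: 0.0162
finger_force: 78.6
[-0.9524  0.276  -2.1242] [0.11   0.3004 0.0375]
```

```bash
python3 -m crank '[[[0,0,1,0],[0,0,2,0],[0,0,3,0],[0,0,4,0],[0,0,5,0],[0,0,5,0]]]'
```

```text
clock: 23.75
ee_pos: [0.5724, -0.3607, 0.068]
eef_rot: [[0.582, 0.813, 0.001], [0.813, -0.582, 0.0], [0.001, 0.0, -1.0]]
contact_force: [-2.1, 1.5, 5.2]
finger_gap: 0.0163
finger_force: 79.4
```

```bash
python3 -m crank '[[[0,0,1,0],[0,0,2,0],[0,0,2,0]]]'; python3 -m crank '[[[0,0,1,0],[0,0,1,0],[0,0,1,0]]]'
```

```text
clock: 24.12
ee_pos: [0.5724, -0.3607, 0.0666]
eef_rot: [[0.582, 0.813, 0.001], [0.813, -0.582, 0.001], [0.001, 0.0, -1.0]]
contact_force: [-2.4, 3.7, 9.4]
finger_gap: 0.0166
finger_force: 80.2
clock: 24.5
ee_pos: [0.5724, -0.3607, 0.0665]
eef_rot: [[0.582, 0.813, 0.001], [0.813, -0.582, 0.001], [0.002, 0.0, -1.0]]
contact_force: [-3.4, 5.2, 13.6]
finger_gap: 0.0163
finger_force: 81.0
```

```bash
python3 -m crank '[[[0,-0.5,1,0],[0.3,-1,2,0],[0.3,-1,2,0],[0.3,-1,2,0]]]' - 90
python3 - <<'E'
from h import *
S=arm.read_camera('side');T=arm.read_camera('top')
for n in ['upper_half_grip','upper_half','case_lid_knob']: print(n,[(c,np.round(d['at'],4),round(d['score'],2)) for c in ('top','side') for d in arm.place_of(n,c)[:1]])
s=arm.get_state(); print(s['ee_pos'],s['contact_force'],s['torque'],s['finger_force'],s['clock'])
cv2.imwrite('pics/s8.png',cv2.resize(S['frame'][170:370,200:460,::-1],None,fx=3,fy=3,interpolation=2)[:600,:800])
E
```

```text
clock: 25.0
ee_pos: [0.5724, -0.3607, 0.0665]
eef_rot: [[0.582, 0.813, 0.003], [0.813, -0.582, 0.001], [0.003, 0.002, -1.0]]
contact_force: [-4.4, 5.9, 22.9]
finger_gap: 0.0164
finger_force: 89.0
upper_half_grip [('top', array([ 0.5744, -0.3605,  0.062 ]), 0.67), ('side', array([ 0.5768, -0.359 ,  0.0621]), 0.78)]
upper_half [('top', array([ 0.5722, -0.3591,  0.0333]), 0.91), ('side', array([ 0.5712, -0.3616,  0.0371]), 0.66)]
case_lid_knob [('side', array([ 0.6651, -0.23  ,  0.1428]), 0.68)]
[ 0.5724 -0.3607  0.0665] [-3.7311  6.7286 22.6718] [1.2845 1.2746 0.0942] 89.00347709655762 25.4
```

View pics/s8.png

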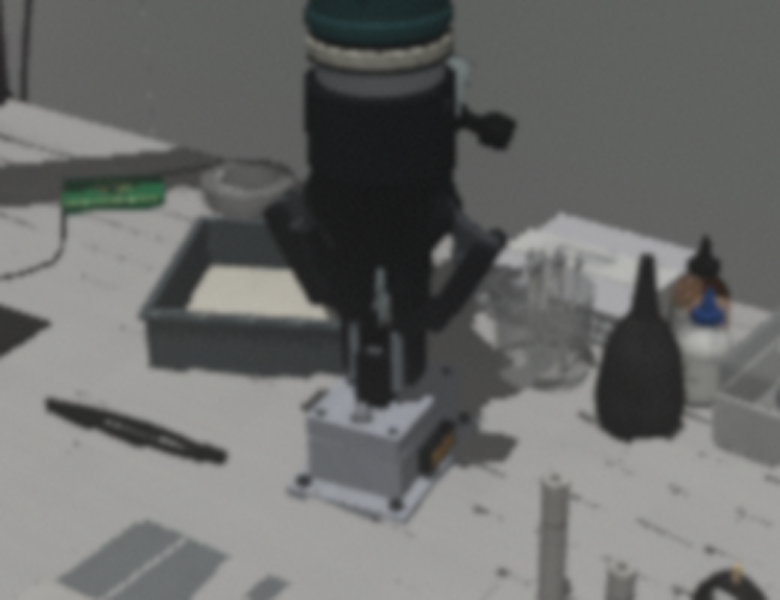

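The crop shows the two halves meeting with no visible gap at about (360,430), the dowel showing in its hole at (362,410), and the lid still open with its knob at (495,130). The extra push raised the force to about 23 N without moving the arm any lower, so the halves are closed. Handing in.

```bash
python3 -c "
from h import *
print(arm.finish_job())"
```

```text
the job is handed in; nothing more can be done
None
```

The job is handed in at about 25 s: the lid is open on its stop, the upper half is on its dowels the right way round, and the gripper is still holding the clamp shut with about 23 N.

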